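# Press a filter cartridge's plug home in a ratchet clamp

## Task

The orange end plug of the filter cartridge is not yet pushed in: press it home with the blue bench clamp. Lay the cartridge in the clamp's two black saddles with the plug towards the moving jaw, pump the black trigger lever until the plug's flange sits flush against the cartridge, then press the red release lever so that the jaw slides fully back. Leave the cartridge lying in the saddles and the things standing around where they are.

Things in the scene. Friction and masses are not known exactly. Their poses are not given: they have to be found in the camera images.
- clamp: Bench ratchet clamp, fixed, blue and aluminium; base plate 285 x 70 x 12 mm. Origin on the bench under the open bay; x points from the moving jaw to the fixed anvil (pressing direction, horizontal), z up. At x = +70 mm the anvil's face (anvil 62 mm high); -82 to -170 mm the housing (60 mm wide, 79 mm high, trigger hinge up to 96 mm); behind it the red release lever.
- seat (a point): Point on the clamp's pressing axis, 10 mm ahead of its origin, 35 mm above the bench: lay the cartridge's centre here (+-10 mm along x is fine; the jaw pushes it on to the anvil). Axes as the clamp's. Two black U saddles 14 mm long, centred 24 mm behind and 34 mm ahead of it: floor 16 mm above the bench, 45 mm between walls, which flare out above 30 mm to 68 mm across at 41 mm high.
- cartridge_center (a point): Centre of the body of the loose filter cartridge (165 g): white block with green band, 80 mm long (its x), 38 x 38 mm across, z up, lying at the start on a grey stand 66 x 32 mm, 30 mm high (centre 49 mm above the bench). The orange plug stands out of its -x end: laid rightly, its x points as the clamp's x. Resting in the saddles its centre is 35 mm above the bench.
- plug_face (a point): Centre of the outer face of the orange round plug flange (33 mm diameter, 8 mm thick) at the cartridge's -x end: 62 mm from the cartridge's centre when fully out, 48 mm when home.
- plug (a joint): How far the plug is pushed in, m: 0 fully out, 0.014 home (flange flush against the body). Stiff: about 4 N to move; it stays where it is left.
- jaw (a joint): Advance of the moving jaw, m: 0 fully back (face 63 mm behind the clamp's origin, bay 133 mm long), at most 0.052. Jaw 64 mm high, 40 mm wide. With the cartridge against the anvil the plug is home at about 0.045. A ratchet in 10 mm steps holds it; while the release lever is pressed a spring draws it back in about a second.
- trigger (a joint): Trigger lever, rad: 0 up (at rest), 0.45 fully down; sprung, it comes back up when let go. A full stroke moves the jaw 20 mm (half a stroke 10 mm or nothing), so three or more strokes are needed; let it come fully up between strokes. Takes 3 to 13 N at the pad; once the plug is home it goes hard before the bottom.
- trigger_pad (a point): Centre of the top of the trigger's black pad (34 mm wide, 40 mm long), 123 mm above the bench at rest, rising forwards at 0.48 rad. Push straight down here: it sinks about 31 mm and moves about 6 mm forward (clamp's x). A small lip bounds its far end, 18 mm on. Hinge: 56 mm behind the pad's centre, 88 mm above the bench.
- release (a joint): Red release lever, rad: 0 up (at rest), 0.26 fully down; sprung. The jaw is freed beyond about 0.17 while the trigger is up.
- release_pad (a point): Centre of the top of the red release pad (36 mm wide, 28 mm long) at the rear end of the clamp, 195 mm behind its origin, 74 mm above the bench at rest. Push down 8 to 10 mm (5 to 12 N) and hold for a second.
- stand: Low fixed grey stand (66 x 32 mm on top, 30 mm high, black foot) on which the cartridge lies at the start; origin on the bench under its centre. Mind the stereotaxic frame beside it: its right arm reaches over the bench at x 0.53 to 0.61, as far as y = -0.32, 0.19 to 0.33 m high; carry the cartridge round in front of that (about x 0.38, y -0.36, at 0.2 m) and over the trigger.
- cement: Bystander: white dropper bottle with a blue top, 34 mm wide, 83 mm high, origin under its centre.
- gauze: Bystander: pack of gauze 54 x 54 x 15 mm, origin under its centre.
- pen: Bystander: black and white marker pen, 135 mm long (its y), 16 mm thick, origin under its centre.
- glass: Bystander: small glass beaker, 43 mm wide, 52 mm high, origin under its centre.

How it is judged:
By the outcome, as a careful person would: the job done as asked, in the order asked, and still so for the second after the job is handed in, with the robot touching nothing.
It also fails if it takes over 58 s, if anything falls off the work surface, if the arm or the gripper's body presses on something with over 40 N, if the wrist force passes 120 N, or if a joint passes its speed limit or range.

## Robot

A 6-joint arm with a two-finger parallel gripper is mounted at the origin on a cart in front of the work surface, level with it; the furniture and walls round the work are solid. World frame = base frame: x ahead of the robot, y to its left, z up, the work surface at z = 0. Lengths are in m, angles in rad, forces in N, time in s.
With the tool pointing down it reaches from about 0.3 to 1 m from the base axis. Payload 5.1 kg.
Tool frame: the origin (TCP) lies midway between the tips of the shut fingers; the grasp point (between the pads) lies 19 mm behind it; z points along the fingers, y is the line along which they close (so a half turn about z gives the same grasp; the last joint's range is limited). The gripper opens to 95 mm and grips with 3 to 60 N. Pads are 20 mm wide; open, the fingers measure 119 mm over their backs; the gripper's body (75 mm by 180 mm) begins 59 mm behind the grasp point.
Start: joints at [-1.266, 0.124, 1.65, -0, 1.367, -0.083], TCP at [0.246, -0.602, 0.215] pointing down, gripper open.
Joint ranges: [-2.61, 2.61], [-1.02, 2.33], [0.03, 2.71], [-1.35, 4.49], [0.32, 2.68], [-2.91, 2.91]. Speed limits (rad/s): [2.57, 2.57, 3.14, 3.14, 3.14, 3.14].

## Interface

Orientations are given as [roll, pitch, yaw] about the fixed x, y, z axes, in that order (R = Rz(yaw) Ry(pitch) Rx(roll)).
In Python, from workcell import readout, viewer, workorder gives the robot as it stands.
- The arm moves only by the tool drive_tool, never from a script. Its argument "deltas" is a list of rows, each an object with "translation": the shift along the tool's x, y, z scaled (see below), a list of three; "twist": the turn, a rotation vector about the tool's x, y, z scaled (see below), a list of three. A call has 1 to 20 rows; each row is the pose to reach, as a shift and turn from the pose commanded when the call began, along the tool's axes at that moment, turning the shorter way round; what a row does not reach only later rows make up. The controller multiplies each number of a shift by 0.3 m and each number of a turn by 180 degrees. A row lasts 1/10 s, in which the tool goes at most 50 mm and 8.59 degrees, less where a joint would pass 70% of its speed; a pose out of reach is approached as far as the arm can. A call with a number of a shift or a turn outside -1 to 1 is refused whole. A call with a gripper value outside its range is refused whole. "hand" is the closure, from 0 (fully open) to 1 (shut), set as the call begins (left out, the last holds). The fingers move at their own pace and stop on an object; "squeeze" is the grip in N (left out, the last holds). Time passes only in rows, so rows that repeat a pose let the fingers close. It gives the time, the measured TCP pose, the force, the opening and the grip force at its end, in the units of the state.
- readout.read_state(): the state, without advancing time (a new reading comes with each control period).
- viewer.grab_frame(name): name is "side" or "top"; returns the picture (480x640x3 uint8, red, green, blue); there is no depth.
- viewer.camera_params(name): a dict with "fx", "fy", "cx", "cy" (pixels), "xyz" and "orientation" of the camera in the world. Camera axes: x right, y up, looking along -z (the intrinsics and any distortion apply to the point x, -y, -z); pixel columns grow to the right and rows downward; lengths in m; the calibration is good to about 2 mm. A picture is of the moment at which its call begins. camera_params takes no time and is no camera call.
- workorder.close_job(): hands the job in; it is judged then, once.
The state is a dict: "t": time; "q": joint angles; "joint_velocities": joint speeds; "joint_torque": joint torques, N m; "tool_pos": TCP position; "ee_rot": TCP orientation; "contact_force": force on the tool from outside, world axes, zero at the start; "moment": the same for the moment, N m; "opening": finger opening in m; "finger_force": force on a finger pad.
Only numpy, scipy, OpenCV 4.12 (cv2) and the standard library are available. Lean on these libraries where they do the work, as an engineer would, in place of code of your own. Each camera call takes 0.05 s, during which the arm holds its last target. There are 200 camera calls.

## Working session

There is one attempt and no reset: what is moved stays moved. The work goes in short steps, Python scripts to look and compute and a tool call to move; the robot and the scene stay as the last step left them, time stands still between calls to the robot, and variables do not carry over. Pictures are saved under pics/ and viewed, at most 10 in all, crops included, and the job is handed in when it is done.

Besides the shell and the picture viewer there is one more tool, called after "Request:" as name(argument=value, ...) on one line, values as JSON. drive_tool: Moves the arm, as the interface text tells. Its arguments: {"type":"object","properties":{"deltas":{"type":"array"},"hand":{"type":"number"},"squeeze":{"type":"number"}},"required":["deltas"]}

```bash
mkdir -p pics; ls; python3 - <<'E'
from workcell import readout, viewer
import cv2
for n in("side","top"):
    f=viewer.grab_frame(n); cv2.imwrite(f"pics/{n}0.png",f[:,:,::-1]); print(viewer.camera_params(n))
print(readout.read_state())
E
```

```text
pics
{'fx': 610.7681687578231, 'fy': 610.7681687578231, 'cx': 314.1866556925639, 'cy': 247.26286286370024, 'xyz': array([-0.1362538 ,  1.01110755,  0.56586036]), 'orientation': array([ 1.22966058, -0.01645179, -2.61940047])}
{'fx': 557.3719883425614, 'fy': 557.3719883425614, 'cx': 317.8564273480057, 'cy': 231.05617390411982, 'xyz': array([ 0.17699669, -0.0676998 ,  1.44655745]), 'orientation': array([ 0.21903918,  0.00553701, -1.6796777 ])}
{'t': 0.1, 'q': array([-1.26559988e+00,  1.24457419e-01,  1.65153770e+00, -1.85329528e-05,
        1.36752005e+00, -8.26187892e-02]), 'joint_velocities': array([-1.30481190e-03, -2.50578030e-03, -3.63149794e-03,  1.25652122e-03,
        1.58542002e-04,  7.72059048e-05]), 'joint_torque': array([ 5.65370829e-04, -4.18879545e+01, -3.61097002e+01,  7.76750408e-02,
        4.61582153e-02, -5.46837089e-05]), 'tool_pos': array([ 0.24558766, -0.60118316,  0.21349848]), 'ee_rot': array([-3.13967520e+00, -1.40572760e-04,  3.87818864e-01]), 'contact_force': array([-0.02384855,  0.58260976, -0.50526715]), 'moment': array([ 0.00277791, -0.03056105, -0.01432813]), 'finger_force': 0.0, 'opening': 0.09517401276277578}
```

View pics/top0.png

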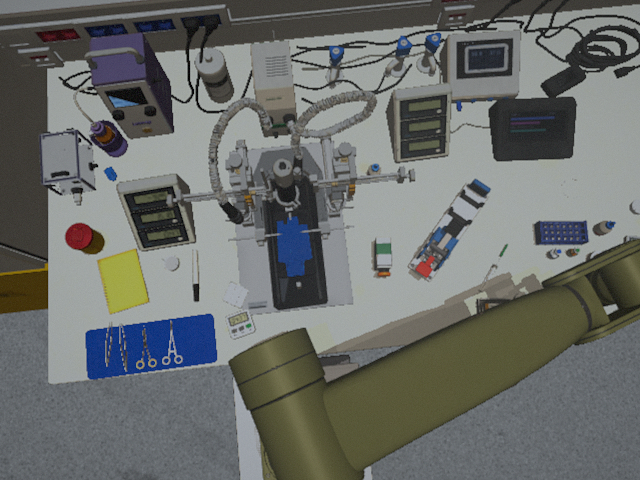

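View pics/side0.png

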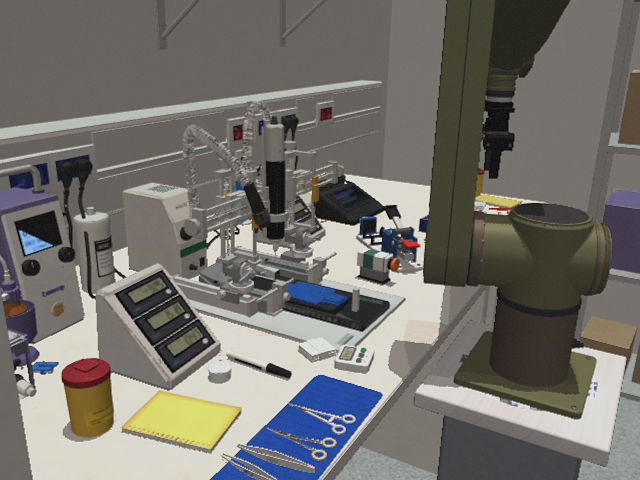

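The top view shows the cartridge near (383,255) with its plug end near (381,272). The clamp runs from its red release pad at (425,267) to the anvil at (483,187). The side view shows the cartridge at (378,263) and the clamp at about (395,235). Next I'll zoom in and measure.

```bash
cat > h.py <<'E'
import numpy as np, cv2
from scipy.spatial.transform import Rotation as R
from workcell import readout, viewer
def ray(n,u,v):
    p=viewer.camera_params(n); d=np.array([(u-p['cx'])/p['fx'],-(v-p['cy'])/p['fy'],-1.])
    return p['xyz'],R.from_euler('xyz',p['orientation']).as_matrix()@d
def onz(n,u,v,z):
    o,d=ray(n,u,v); return o+d*(z-o[2])/d[2]
def proj(n,P):
    p=viewer.camera_params(n); c=R.from_euler('xyz',p['orientation']).as_matrix().T@(np.array(P)-p['xyz'])
    return p['cx']+p['fx']*c[0]/-c[2], p['cy']+p['fy']*c[1]/c[2]
def blobs(n,f,box,lo,hi,amin=15):
    x0,y0,x1,y1=box; h=cv2.cvtColor(f[y0:y1,x0:x1],cv2.COLOR_RGB2HSV)
    m=cv2.inRange(h,np.array(lo),np.array(hi)); k,l,s,c=cv2.connectedComponentsWithStats(m)
    out=[]
    for i in range(1,k):
        if s[i,4]>=amin:
            r=cv2.minAreaRect(np.argwhere(l==i)[:,::-1].astype(np.float32))
            out.append((s[i,4],(c[i]+[x0,y0]).round(1),(np.array(r[0])+[x0,y0]).round(1),np.round(r[1],1),round(r[2],1)))
    return out
E
python3 - <<'E'
from h import *
t=cv2.imread('pics/top0.png')[:,:,::-1]; s=cv2.imread('pics/side0.png')[:,:,::-1]
a=cv2.resize(t[170:290,360:500],None,fx=4.5,fy=4.5,interpolation=cv2.INTER_CUBIC)
b=cv2.resize(s[190:290,345:430],None,fx=4.5,fy=4.5,interpolation=cv2.INTER_CUBIC)
cv2.imwrite('pics/ta.png',a[:,:,::-1]);cv2.imwrite('pics/sb.png',b[:,:,::-1])
C={'green':((45,90,30),(85,255,255)),'orange':((6,140,120),(22,255,255)),'red':((0,150,90),(5,255,255)),'blue':((98,120,50),(125,255,255))}
for k,(lo,hi) in C.items():
    for n,f,bx in(('top',t,(360,170,500,290)),('side',s,(345,190,430,290))):
        for x in blobs(n,f,bx,lo,hi): print(k,n,*x)
E
```

```text
green top 121 [383.6 248.1] [383.5 248.5] [ 9. 13.] 90.0
green side 126 [368.8 257. ] [368.6 257.5] [12.  19.4] 23.6
orange top 35 [383.7 273.3] [383.5 273.5] [ 3. 11.] 90.0
orange side 36 [393.  262.3] [392.8 262.3] [ 3.6 10.2] 20.6
red top 188 [425.1 266.9] [426.3 264.8] [13.6 20. ] 33.7
red side 85 [409.9 243.8] [410.6 244.3] [16.7  6.4] 12.5
blue top 66 [481.8 185.3] [481.7 185.3] [17.5  3.6] 33.7
blue top 104 [436.9 235.6] [435.9 238.1] [ 8.5 21.6] 35.5
blue top 100 [450.7 245.1] [448.6 247.4] [ 7.6 21.8] 31.6
blue top 16 [422.5 251.2] [422.6 251.1] [1.7 7.8] 38.7
blue side 57 [366.  219.9] [365.6 219.7] [ 8.  18.6] 55.3
blue side 76 [422.8 224.6] [423.  224.5] [13.  6.] 90.0
blue side 80 [409.1 235.3] [410.1 236.1] [13.7 13.5] 48.8
blue side 290 [389.1 241.9] [389.5 242.5] [27. 15.] 90.0
blue side 23 [413.5 250.3] [412.5 251. ] [6. 5.] 90.0
```

View pics/ta.png

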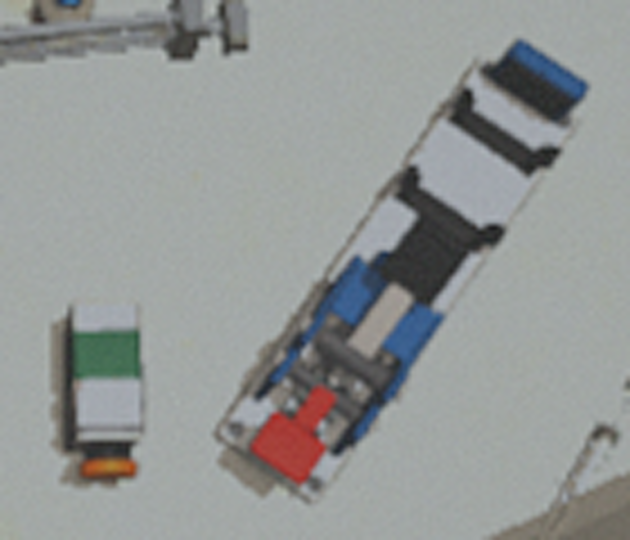

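View pics/sb.png

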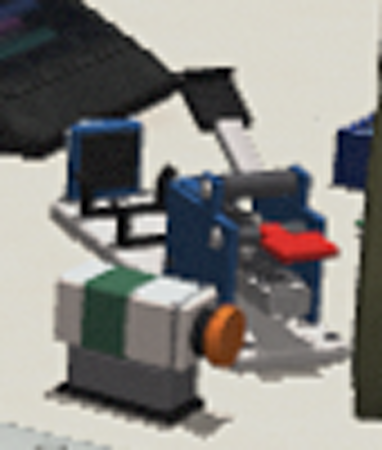

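The cartridge's top face spans crop (75,303) to (140,430), with the plug at (108,468). The clamp's release pad is at crop (286,447), the black trigger pad at (425,258), the anvil at (545,80) and the saddles at (450,215) and (505,135).

```bash
python3 - <<'E'
from h import *
q=lambda c,z:onz('top',360+(c[0]+.5)/4.5-.5,170+(c[1]+.5)/4.5-.5,z)
C=[q(c,.068) for c in((75,304),(139,304),(142,429),(77,429))]
print('cart corners',np.round(C,4).tolist(),np.mean(C,0).round(4)); 
g=onz('top',383.6,248.1,.068);o=onz('top',383.7,273.3,.060);print('green',g.round(4),'orange',o.round(4))
print('side check cart', proj('side',np.mean(C,0)))
B=dict(rel=q((288,447),.074),trig=q((425,260),.123),s1=q((452,212),.035),s2=q((506,133),.035),anv=q((552,72),.062),bl=q((217,435),.012),br=q((315,500),.012),tl=q((478,62),.012))
for k,v in B.items(): print(k,v.round(4))
rel,tr,an=B['rel'],B['trig'],B['anv']
for a,b in(('rel','anv'),('s1','s2'),('bl','tl'),('rel','trig'),('rel','s2')):
    d=B[b]-B[a];print(a,b,np.hypot(*d[:2]).round(4),np.degrees(np.arctan2(d[1],d[0])).round(2))
for k in('rel','trig','anv','s1','s2'):print(k,np.round(proj('side',B[k]),1))
E
```

```text
cart corners [[0.451, -0.2384, 0.068], [0.447, -0.2741, 0.068], [0.3765, -0.2661, 0.068], [0.3805, -0.2302, 0.068]] [ 0.4138 -0.2522  0.068 ]
green [ 0.4211 -0.253   0.068 ] orange [ 0.3588 -0.2458  0.06  ]
side check cart (np.float64(375.0228450215813), np.float64(252.86861315147317))
rel [ 0.3569 -0.3438  0.074 ]
trig [ 0.4434 -0.4228  0.123 ]
s1 [ 0.4875 -0.4665  0.035 ]
s2 [ 0.531  -0.5055  0.035 ]
anv [ 0.5572 -0.5295  0.062 ]
bl [ 0.3764 -0.3167  0.012 ]
br [ 0.333  -0.3671  0.012 ]
tl [ 0.582  -0.5035  0.012 ]
rel anv 0.2731 -42.83
s1 s2 0.0584 -41.94
bl tl 0.2778 -42.27
rel trig 0.1171 -42.41
rel s2 0.2376 -42.89
rel [411.7 244.1]
trig [393. 212.]
anv [369.6 217.6]
s1 [382.4 236.6]
s2 [374.  230.3]
```

```bash
cat >> h.py <<'E'
def rel(cmd,tgt):
    """cmd,tgt=(x,y,z,yaw_rad), tool down -> translation,twist numbers"""
    rot=lambda y:R.from_euler('xyz',[np.pi,0,y])
    t=rot(cmd[3]).inv().apply(np.subtract(tgt[:3],cmd[:3]))/.3
    w=(rot(cmd[3]).inv()*rot(tgt[3])).as_rotvec()/np.pi
    print(t.round(4).tolist(),w.round(4).tolist())
E
python3 -c "
from h import *
rel((.246,-.602,.215,.388),(.42,-.253,.15,-.113))
rel((.42,-.253,.15,-.113),(.42,-.253,.038,-.113))"
```

```text
[0.977, -0.8574, 0.2167] [0.0, -0.0, 0.1595]
[0.0, -0.0, 0.3733] [0.0, 0.0, 0.0]
```

Request:
drive_tool(deltas=[{"translation": [0.49, -0.43, 0.05], "twist": [0, 0, 0.08]}, {"translation": [0.49, -0.43, 0.05], "twist": [0, 0, 0.08]}, {"translation": [0.49, -0.43, 0.05], "twist": [0, 0, 0.08]}, {"translation": [0.977, -0.857, 0.217], "twist": [0, 0, 0.1595]}, {"translation": [0.977, -0.857, 0.217], "twist": [0, 0, 0.1595]}, {"translation": [0.977, -0.857, 0.217], "twist": [0, 0, 0.1595]}, {"translation": [0.977, -0.857, 0.217], "twist": [0, 0, 0.1595]}, {"translation": [0.977, -0.857, 0.217], "twist": [0, 0, 0.1595]}, {"translation": [0.977, -0.857, 0.217], "twist": [0, 0, 0.1595]}, {"translation": [0.977, -0.857, 0.217], "twist": [0, 0, 0.1595]}, {"translation": [0.977, -0.857, 0.217], "twist": [0, 0, 0.1595]}, {"translation": [0.977, -0.857, 0.217], "twist": [0, 0, 0.1595]}, {"translation": [0.977, -0.857, 0.217], "twist": [0, 0, 0.1595]}, {"translation": [0.977, -0.857, 0.217], "twist": [0, 0, 0.1595]}, {"translation": [0.977, -0.857, 0.217], "twist": [0, 0, 0.1595]}, {"translation": [0.977, -0.857, 0.217], "twist": [0, 0, 0.1595]}], hand=0)

```text
t: 1.7
tool_pos: [0.4198, -0.2532, 0.1496]
ee_rot: [-3.142, -0.0, -0.114]
contact_force: [-0.2, 0.3, 0.2]
opening: 0.0949
finger_force: 0.0
```

Request:
drive_tool(deltas=[{"translation": [0, 0, 0.09]}, {"translation": [0, 0, 0.18]}, {"translation": [0, 0, 0.26]}, {"translation": [0, 0, 0.32]}, {"translation": [0, 0, 0.35]}, {"translation": [0, 0, 0.373]}, {"translation": [0, 0, 0.373]}, {"translation": [0, 0, 0.373]}])

```text
schema error: expected keys translation, twist
```

```bash
python3 - <<'E'
from h import *
f=viewer.grab_frame('side'); g=viewer.grab_frame('top')
a=cv2.resize(f[190:300,320:450],None,fx=3,fy=3,interpolation=cv2.INTER_CUBIC)
b=cv2.resize(g[210:320,320:450],None,fx=3,fy=3,interpolation=cv2.INTER_CUBIC)
cv2.imwrite('pics/desc.png',np.hstack([a,b])[:,:,::-1])
E
```

```text
(no output)
```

View pics/desc.png

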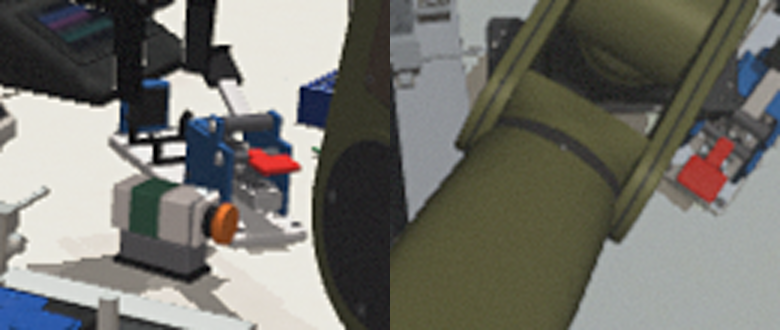

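The descent was refused because the twist key was missing. The side view shows both fingers hovering above the cartridge, at about (130,60) and (200,40) in the crop, and the cartridge has not moved.

Request:
drive_tool(deltas=[{"translation": [0, 0, 0.09], "twist": [0, 0, 0]}, {"translation": [0, 0, 0.18], "twist": [0, 0, 0]}, {"translation": [0, 0, 0.26], "twist": [0, 0, 0]}, {"translation": [0, 0, 0.32], "twist": [0, 0, 0]}, {"translation": [0, 0, 0.35], "twist": [0, 0, 0]}, {"translation": [0, 0, 0.373], "twist": [0, 0, 0]}, {"translation": [0, 0, 0.373], "twist": [0, 0, 0]}, {"translation": [0, 0, 0.373], "twist": [0, 0, 0]}])

```text
t: 2.6
tool_pos: [0.4205, -0.2533, 0.0386]
ee_rot: [3.141, -0.001, -0.113]
contact_force: [0.3, -0.1, -0.4]
opening: 0.095
finger_force: 0.0
```

Request:
drive_tool(deltas=[{"translation": [0, 0, 0], "twist": [0, 0, 0]}, {"translation": [0, 0, 0], "twist": [0, 0, 0]}, {"translation": [0, 0, 0], "twist": [0, 0, 0]}, {"translation": [0, 0, 0], "twist": [0, 0, 0]}, {"translation": [0, 0, 0], "twist": [0, 0, 0]}, {"translation": [0, 0, 0], "twist": [0, 0, 0]}, {"translation": [0, 0, 0], "twist": [0, 0, 0]}, {"translation": [0, 0, 0], "twist": [0, 0, 0]}], hand=1, squeeze=25)

```text
t: 3.4
tool_pos: [0.4199, -0.2529, 0.0376]
ee_rot: [-3.142, 0.0, -0.113]
contact_force: [0.4, -1.0, -1.4]
opening: 0.0382
finger_force: 24.9
```

```bash
python3 -c "
from h import *
c=(.42,-.253,.038,-.113)
rel(c,(.42,-.253,.2,-.113));rel(c,(.38,-.36,.2,-.43));rel(c,(.5106,-.486,.2,-.7435));rel(c,(.5106,-.486,.12,-.7435))"
```

```text
[0.0, 0.0, -0.54] [0.0, 0.0, 0.0]
[-0.0923, 0.3694, -0.54] [0.0, -0.0, 0.1009]
[0.3877, 0.7377, -0.54] [0.0, -0.0, 0.2007]
[0.3877, 0.7377, -0.2733] [0.0, -0.0, 0.2007]
```

Request:
drive_tool(deltas=[{"translation": [0, 0, -0.09], "twist": [0, 0, 0]}, {"translation": [0, 0, -0.22], "twist": [0, 0, 0]}, {"translation": [0, 0, -0.37], "twist": [0, 0, 0]}, {"translation": [0, 0, -0.48], "twist": [0, 0, 0]}, {"translation": [-0.01, 0.04, -0.54], "twist": [0, 0, 0.01]}, {"translation": [-0.03, 0.12, -0.54], "twist": [0, 0, 0.03]}, {"translation": [-0.06, 0.24, -0.54], "twist": [0, 0, 0.065]}, {"translation": [-0.092, 0.369, -0.54], "twist": [0, 0, 0.1]}, {"translation": [-0.07, 0.41, -0.54], "twist": [0, 0, 0.11]}, {"translation": [0.02, 0.46, -0.54], "twist": [0, 0, 0.125]}, {"translation": [0.12, 0.53, -0.54], "twist": [0, 0, 0.145]}, {"translation": [0.22, 0.61, -0.54], "twist": [0, 0, 0.165]}, {"translation": [0.31, 0.68, -0.54], "twist": [0, 0, 0.185]}, {"translation": [0.36, 0.72, -0.54], "twist": [0, 0, 0.195]}, {"translation": [0.388, 0.738, -0.54], "twist": [0, 0, 0.2007]}, {"translation": [0.388, 0.738, -0.54], "twist": [0, 0, 0.2007]}, {"translation": [0.388, 0.738, -0.54], "twist": [0, 0, 0.2007]}, {"translation": [0.388, 0.738, -0.54], "twist": [0, 0, 0.2007]}, {"translation": [0.388, 0.738, -0.54], "twist": [0, 0, 0.2007]}, {"translation": [0.388, 0.738, -0.54], "twist": [0, 0, 0.2007]}])

```text
t: 5.4
tool_pos: [0.5102, -0.4857, 0.2]
ee_rot: [-3.142, -0.0, -0.744]
contact_force: [-0.4, 0.4, -1.0]
opening: 0.0378
finger_force: 24.9
```

```bash
python3 - <<'E'
from h import *
f=viewer.grab_frame('side'); g=viewer.grab_frame('top')
a=cv2.resize(f[140:270,330:450],None,fx=3.3,fy=3.3,interpolation=cv2.INTER_CUBIC)
b=cv2.resize(g[170:300,400:520],None,fx=3.3,fy=3.3,interpolation=cv2.INTER_CUBIC)
cv2.imwrite('pics/over.png',np.hstack([a,b])[:,:,::-1])
for k,lo,hi in(('orange',(6,140,120),(22,255,255)),('green',(45,90,30),(85,255,255))):
    for n,im in(('side',f),('top',g)):
        for x in blobs(n,im,(330,140,520,300),lo,hi): print(k,n,*x)
s=readout.read_state();p=s['tool_pos'];y=-.7435
for o in(0,5e-3,10e-3):
    print(proj('side',p+[-(.062+o)*np.cos(y),-(.062+o)*np.sin(y),.011]))
print(s['q'].round(2))
E
```

```text
orange side 100 [390.  174.9] [390.1 174.8] [11.1  9.8] 71.6
green top 16 [503.1 250.6] [503.2 250.1] [ 1.3 11.6] 26.6
(np.float64(390.60553650152826), np.float64(176.38459057628808))
(np.float64(391.3998966620591), np.float64(176.80745488836624))
(np.float64(392.19876259039506), np.float64(177.2327177703854))
[-0.84  0.25  1.53  0.    1.36  1.48]
```

View pics/over.png

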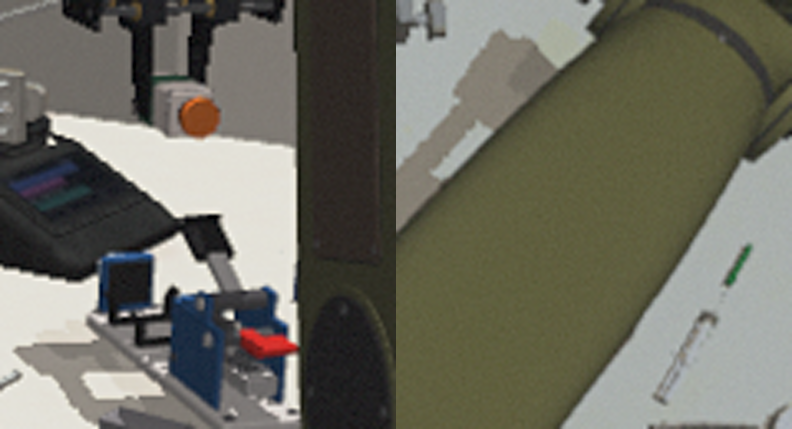

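The plug faces the jaw, at side pixel (390,175), which matches the prediction. The clamp is clear below, so I'll lower.

Request:
drive_tool(deltas=[{"translation": [0, 0, 0.09], "twist": [0, 0, 0]}, {"translation": [0, 0, 0.22], "twist": [0, 0, 0]}, {"translation": [0, 0, 0.35], "twist": [0, 0, 0]}, {"translation": [0, 0, 0.44], "twist": [0, 0, 0]}, {"translation": [0, 0, 0.48], "twist": [0, 0, 0]}, {"translation": [0, 0, 0.505], "twist": [0, 0, 0]}, {"translation": [0, 0, 0.525], "twist": [0, 0, 0]}, {"translation": [0, 0, 0.54], "twist": [0, 0, 0]}, {"translation": [0, 0, 0.54], "twist": [0, 0, 0]}, {"translation": [0, 0, 0.54], "twist": [0, 0, 0]}])

```text
t: 6.5
tool_pos: [0.511, -0.4866, 0.0388]
ee_rot: [3.141, -0.002, -0.744]
contact_force: [0.3, -0.1, -1.8]
opening: 0.0381
finger_force: 24.9
```

Request:
drive_tool(deltas=[{"translation": [0, 0, 0.012], "twist": [0, 0, 0]}, {"translation": [0, 0, 0.022], "twist": [0, 0, 0]}, {"translation": [0, 0, 0.032], "twist": [0, 0, 0]}, {"translation": [0, 0, 0.04], "twist": [0, 0, 0]}, {"translation": [0, 0, 0.044], "twist": [0, 0, 0]}, {"translation": [0, 0, 0.044], "twist": [0, 0, 0]}, {"translation": [0, 0, 0.044], "twist": [0, 0, 0]}])

```text
t: 7.2
tool_pos: [0.5105, -0.486, 0.0245]
ee_rot: [-3.142, -0.0, -0.744]
contact_force: [0.4, 0.0, -2.3]
opening: 0.0378
finger_force: 24.9
```

Request:
drive_tool(deltas=[{"translation": [0, 0, 0.003], "twist": [0, 0, 0]}, {"translation": [0, 0, 0.003], "twist": [0, 0, 0]}])

```text
t: 7.4
tool_pos: [0.5106, -0.4861, 0.0237]
ee_rot: [3.142, -0.0, -0.744]
contact_force: [0.1, -1.2, -1.3]
opening: 0.0377
finger_force: 24.9
```

Request:
drive_tool(deltas=[{"translation": [0, 0, 0], "twist": [0, 0, 0]}, {"translation": [0, 0, 0], "twist": [0, 0, 0]}, {"translation": [0, 0, 0], "twist": [0, 0, 0]}, {"translation": [0, 0, 0], "twist": [0, 0, 0]}, {"translation": [0, 0, 0], "twist": [0, 0, 0]}, {"translation": [0, 0, -0.05], "twist": [0, 0, 0]}, {"translation": [0, 0, -0.12], "twist": [0, 0, 0]}, {"translation": [0, 0, -0.25], "twist": [0, 0, 0]}, {"translation": [0, 0, -0.38], "twist": [0, 0, 0]}, {"translation": [0, 0, -0.5], "twist": [0, 0, 0]}, {"translation": [0, 0, -0.6], "twist": [0, 0, 0]}, {"translation": [0, 0, -0.6], "twist": [0, 0, 0]}, {"translation": [0, 0, -0.6], "twist": [0, 0, 0]}], hand=0.3)

```text
t: 8.7
tool_pos: [0.5109, -0.4865, 0.2057]
ee_rot: [3.141, -0.003, -0.744]
contact_force: [0.4, 0.5, -0.4]
opening: 0.0667
finger_force: 0.0
```

```bash
python3 - <<'E'
from h import *
f=viewer.grab_frame('side')
a=cv2.resize(f[190:280,340:440],None,fx=6,fy=6,interpolation=cv2.INTER_CUBIC)
cv2.imwrite('pics/laid.png',a[:,:,::-1])
for x in blobs('side',f,(330,140,520,300),(6,140,120),(22,255,255)): print(*x)
print(proj('side',(.5069-.0457,-.4825+.042,.035)))
E
```

```text
(np.float64(387.4866756664513), np.float64(240.86921552301985))
```

View pics/laid.png

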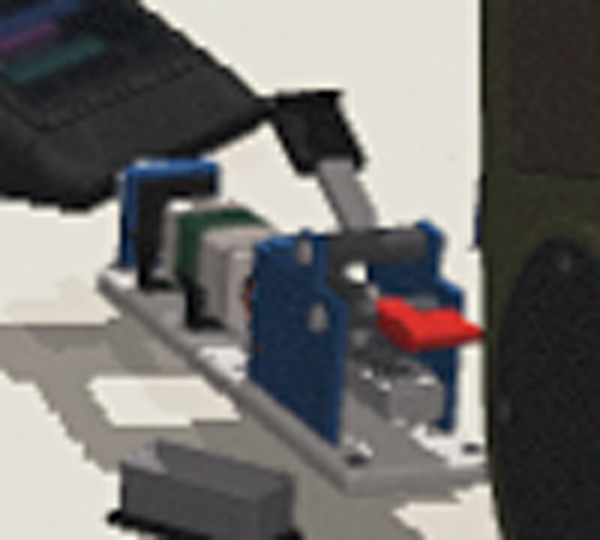

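The cartridge lies in both saddles, with its green band at crop (210,240) and the plug hidden behind the housing, facing the jaw. Next I'll shut the fingers and move above the trigger pad.

Request:
drive_tool(deltas=[{"translation": [-0.1, 0, 0], "twist": [0, 0, 0]}, {"translation": [-0.2, 0, 0], "twist": [0, 0, 0]}, {"translation": [-0.28, 0, 0], "twist": [0, 0, 0]}, {"translation": [-0.309, 0, 0], "twist": [0, 0, 0]}, {"translation": [-0.309, 0, 0.06], "twist": [0, 0, 0]}, {"translation": [-0.309, 0, 0.14], "twist": [0, 0, 0]}, {"translation": [-0.309, 0, 0.18], "twist": [0, 0, 0]}, {"translation": [-0.309, 0, 0.18], "twist": [0, 0, 0]}, {"translation": [-0.309, 0, 0.18], "twist": [0, 0, 0]}], hand=1)

```text
t: 9.65
tool_pos: [0.4424, -0.4234, 0.1493]
ee_rot: [-3.141, 0.001, -0.744]
contact_force: [-0.2, 0.2, -0.3]
opening: 0.0024
finger_force: 0.0
```

Request:
drive_tool(deltas=[{"translation": [0, 0, 0.03], "twist": [0, 0, 0]}, {"translation": [0, 0, 0.06], "twist": [0, 0, 0]}, {"translation": [0, 0, 0.09], "twist": [0, 0, 0]}, {"translation": [0.005, 0, 0.115], "twist": [0, 0, 0]}, {"translation": [0.01, 0, 0.14], "twist": [0, 0, 0]}, {"translation": [0.015, 0, 0.165], "twist": [0, 0, 0]}, {"translation": [0.02, 0, 0.19], "twist": [0, 0, 0]}, {"translation": [0.02, 0, 0.19], "twist": [0, 0, 0]}])

```text
t: 10.45
tool_pos: [0.4475, -0.4281, 0.095]
ee_rot: [3.142, -0.001, -0.744]
contact_force: [-3.0, 2.8, 11.2]
opening: 0.0002
finger_force: 5.2
```

Request:
drive_tool(deltas=[{"translation": [0, 0, 0.008], "twist": [0, 0, 0]}, {"translation": [0, 0, 0.015], "twist": [0, 0, 0]}, {"translation": [0, 0, 0.015], "twist": [0, 0, 0]}])

```text
t: 10.75
tool_pos: [0.4476, -0.4282, 0.094]
ee_rot: [3.141, -0.001, -0.744]
contact_force: [-8.0, 8.7, 27.3]
opening: 0.0002
finger_force: 13.5
```

Request:
drive_tool(deltas=[{"translation": [-0.01, 0, -0.06], "twist": [0, 0, 0]}, {"translation": [-0.02, 0, -0.14], "twist": [0, 0, 0]}, {"translation": [-0.02, 0, -0.175], "twist": [0, 0, 0]}, {"translation": [-0.02, 0, -0.175], "twist": [0, 0, 0]}, {"translation": [-0.02, 0, -0.175], "twist": [0, 0, 0]}, {"translation": [-0.02, 0, -0.175], "twist": [0, 0, 0]}, {"translation": [-0.02, 0, -0.14], "twist": [0, 0, 0]}, {"translation": [-0.015, 0, -0.11], "twist": [0, 0, 0]}, {"translation": [-0.01, 0, -0.08], "twist": [0, 0, 0]}, {"translation": [-0.005, 0, -0.05], "twist": [0, 0, 0]}, {"translation": [0, 0, -0.02], "twist": [0, 0, 0]}, {"translation": [0, 0, -0.005], "twist": [0, 0, 0]}, {"translation": [0, 0, -0.003], "twist": [0, 0, 0]}, {"translation": [0, 0, -0.003], "twist": [0, 0, 0]}])

```text
t: 12.15
tool_pos: [0.4481, -0.4286, 0.0941]
ee_rot: [3.141, -0.003, -0.744]
contact_force: [-6.2, 7.1, 24.6]
opening: 0.0001
finger_force: 12.3
```

Request:
drive_tool(deltas=[{"translation": [-0.01, 0, -0.06], "twist": [0, 0, 0]}, {"translation": [-0.02, 0, -0.14], "twist": [0, 0, 0]}, {"translation": [-0.02, 0, -0.178], "twist": [0, 0, 0]}, {"translation": [-0.02, 0, -0.178], "twist": [0, 0, 0]}, {"translation": [-0.02, 0, -0.178], "twist": [0, 0, 0]}, {"translation": [-0.02, 0, -0.178], "twist": [0, 0, 0]}, {"translation": [-0.02, 0, -0.14], "twist": [0, 0, 0]}, {"translation": [-0.02, 0, -0.12], "twist": [0, 0, 0]}, {"translation": [-0.015, 0, -0.1], "twist": [0, 0, 0]}, {"translation": [-0.015, 0, -0.09], "twist": [0, 0, 0]}, {"translation": [-0.015, 0, -0.09], "twist": [0, 0, 0]}])

```text
t: 13.25
tool_pos: [0.4439, -0.4247, 0.1174]
ee_rot: [-3.142, -0.001, -0.744]
contact_force: [-2.4, 2.1, 10.9]
opening: 0.0005
finger_force: 5.2
```

Request:
drive_tool(deltas=[{"translation": [0.002, 0, 0.01], "twist": [0, 0, 0]}, {"translation": [0.004, 0, 0.02], "twist": [0, 0, 0]}, {"translation": [0.004, 0, 0.02], "twist": [0, 0, 0]}])

```text
t: 13.55
tool_pos: [0.4447, -0.4255, 0.1149]
ee_rot: [3.141, -0.0, -0.744]
contact_force: [-8.1, 9.6, 24.6]
opening: 0.0007
finger_force: 13.5
```

Request:
drive_tool(deltas=[{"translation": [0, 0, 0.006], "twist": [0, 0, 0]}, {"translation": [0, 0, 0.006], "twist": [0, 0, 0]}, {"translation": [0, 0, 0.006], "twist": [0, 0, 0]}])

```text
t: 13.85
tool_pos: [0.4449, -0.4257, 0.1144]
ee_rot: [3.141, -0.001, -0.744]
contact_force: [-8.7, 10.5, 27.7]
opening: 0.0002
finger_force: 15.8
```

Request:
drive_tool(deltas=[{"translation": [-0.01, 0, -0.06], "twist": [0, 0, 0]}, {"translation": [-0.02, 0, -0.14], "twist": [0, 0, 0]}, {"translation": [-0.04, 0, -0.188], "twist": [0, 0, 0]}, {"translation": [-0.14, 0, -0.188], "twist": [0, 0, 0]}, {"translation": [-0.27, 0, -0.188], "twist": [0, 0, 0]}, {"translation": [-0.36, 0, -0.188], "twist": [0, 0, 0]}, {"translation": [-0.398, 0, -0.188], "twist": [0, 0, 0]}, {"translation": [-0.398, 0, -0.15], "twist": [0, 0, 0]}, {"translation": [-0.398, 0, -0.07], "twist": [0, 0, 0]}, {"translation": [-0.398, 0, 0.02], "twist": [0, 0, 0]}, {"translation": [-0.398, 0, 0.06], "twist": [0, 0, 0]}, {"translation": [-0.398, 0, 0.078], "twist": [0, 0, 0]}, {"translation": [-0.398, 0, 0.078], "twist": [0, 0, 0]}, {"translation": [-0.398, 0, 0.078], "twist": [0, 0, 0]}])

```text
t: 15.25
tool_pos: [0.3571, -0.345, 0.0857]
ee_rot: [3.141, -0.002, -0.744]
contact_force: [0.1, 0.1, -0.3]
opening: 0.0003
finger_force: 0.0
```

Request:
drive_tool(deltas=[{"translation": [0, 0, 0.02], "twist": [0, 0, 0]}, {"translation": [0, 0, 0.04], "twist": [0, 0, 0]}, {"translation": [0, 0, 0.055], "twist": [0, 0, 0]}, {"translation": [0, 0, 0.065], "twist": [0, 0, 0]}, {"translation": [0, 0, 0.07], "twist": [0, 0, 0]}, {"translation": [0, 0, 0.07], "twist": [0, 0, 0]}])

```text
t: 15.85
tool_pos: [0.3562, -0.3442, 0.0657]
ee_rot: [3.141, 0.002, -0.744]
contact_force: [-6.4, 6.1, 14.4]
opening: 0.0007
finger_force: 8.1
```

Request:
drive_tool(deltas=[{"translation": [0, 0, 0.005], "twist": [0, 0, 0]}, {"translation": [0, 0, 0.005], "twist": [0, 0, 0]}, {"translation": [0, 0, 0.005], "twist": [0, 0, 0]}, {"translation": [0, 0, 0.005], "twist": [0, 0, 0]}, {"translation": [0, 0, 0.005], "twist": [0, 0, 0]}, {"translation": [0, 0, 0.005], "twist": [0, 0, 0]}, {"translation": [0, 0, 0.005], "twist": [0, 0, 0]}, {"translation": [0, 0, 0.005], "twist": [0, 0, 0]}, {"translation": [0, 0, 0.005], "twist": [0, 0, 0]}, {"translation": [0, 0, 0.005], "twist": [0, 0, 0]}, {"translation": [0, 0, 0.005], "twist": [0, 0, 0]}, {"translation": [0, 0, 0.005], "twist": [0, 0, 0]}, {"translation": [0, 0, 0.005], "twist": [0, 0, 0]}, {"translation": [0, 0, 0.005], "twist": [0, 0, 0]}, {"translation": [0, 0, 0.005], "twist": [0, 0, 0]}, {"translation": [0, 0, 0.005], "twist": [0, 0, 0]}])

```text
t: 17.45
tool_pos: [0.3563, -0.3443, 0.0655]
ee_rot: [3.141, 0.002, -0.743]
contact_force: [-8.7, 9.8, 21.1]
opening: 0.0003
finger_force: 11.9
```

```bash
python3 -c "
from h import *
rel((.3562,-.3442,.0626,-.744),(.246,-.602,.215,.0))
"
```

```text
[0.3117, 0.881, -0.508] [0.0, 0.0, -0.2368]
```

Request:
drive_tool(deltas=[{"translation": [0, 0, -0.06], "twist": [0, 0, 0]}, {"translation": [0, 0, -0.18], "twist": [0, 0, 0]}, {"translation": [0, 0, -0.33], "twist": [0, 0, 0]}, {"translation": [0, 0, -0.47], "twist": [0, 0, 0]}, {"translation": [0.02, 0.05, -0.508], "twist": [0, 0, 0]}, {"translation": [0.07, 0.18, -0.508], "twist": [0, 0, -0.05]}, {"translation": [0.12, 0.33, -0.508], "twist": [0, 0, -0.09]}, {"translation": [0.17, 0.48, -0.508], "twist": [0, 0, -0.13]}, {"translation": [0.22, 0.63, -0.508], "twist": [0, 0, -0.17]}, {"translation": [0.27, 0.78, -0.508], "twist": [0, 0, -0.21]}, {"translation": [0.31, 0.88, -0.508], "twist": [0, 0, -0.237]}, {"translation": [0.31, 0.88, -0.508], "twist": [0, 0, -0.237]}, {"translation": [0.31, 0.88, -0.508], "twist": [0, 0, -0.237]}, {"translation": [0.31, 0.88, -0.508], "twist": [0, 0, -0.237]}])

```text
t: 18.85
tool_pos: [0.2463, -0.6006, 0.2138]
ee_rot: [-3.14, 0.0, 0.001]
contact_force: [0.4, -0.0, -0.1]
opening: 0.0008
finger_force: 0.0
```

```bash
python3 - <<'E'
from h import *
g=viewer.grab_frame('top')
cv2.imwrite('pics/end.png',cv2.resize(g[170:290,370:500],None,fx=5,fy=5,interpolation=cv2.INTER_CUBIC)[:,:,::-1])
E
```

```text
(no output)
```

View pics/end.png

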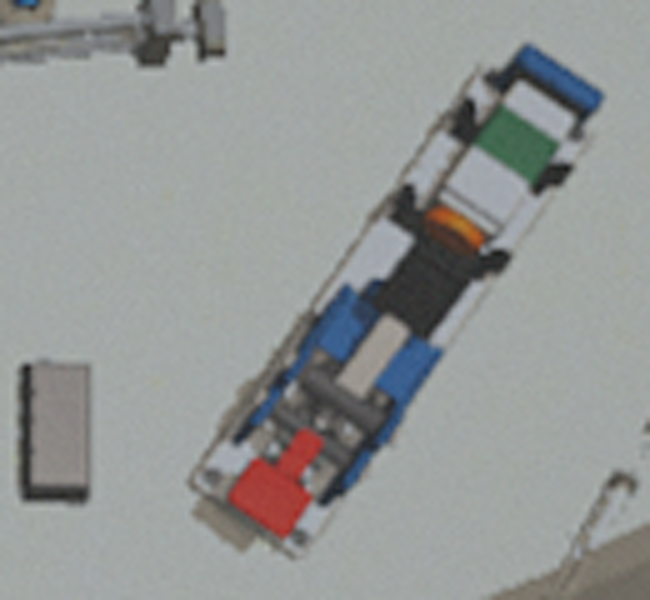

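The top view shows the cartridge in the saddles against the anvil with the orange flange against the body, and no jaw ahead of the trigger pad. I'll check the distance by number before handing in.

```bash
python3 - <<'E'
from h import *
g=viewer.grab_frame('top')
gr=max(blobs('top',g,(460,170,490,215),(45,90,30),(85,255,255)),key=lambda b:b[0]); o=max(blobs('top',g,(445,200,480,230),(6,140,90),(22,255,255)),key=lambda b:b[0])
G=onz('top',*gr[1],.054);O=onz('top',*o[1],.046)
print(np.hypot(*(G-O)[:2]), 'before:',np.hypot(.4211-.3588,-.253+.2458))
s=.5+0*1
a=np.array([np.cos(-.7435),np.sin(-.7435)]);print('orange clamp x',(O[:2]-[.4995,-.4757])@a)
E
```

```text
0.05182676048712315 before: 0.0627146713297614
orange clamp x -0.012633285152501148
```

```bash
python3 -c "
from workcell import workorder
print(workorder.close_job())"
```

```text
the job is handed in; nothing more can be done
None
```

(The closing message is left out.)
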